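# Seat a heater block in the corner fixture and hold it

## Task

Pick up the drilled aluminium heater block, bring it onto the base plate of the blue-fenced corner fixture and push it fully home into the corner, standing flat on the plate, with its long side flush against the long fence and one end against the short fence. Finish while still holding it there, pressed against both fences at once (do not let go), and leave the other things on the bench where they are.

Things in the scene. Friction and masses are not known exactly. Their poses are not given: they have to be found in the camera images.
- heater_block: Loose bright aluminium block for a dry-block heater, 45 (its x) x 90 (its y) x 55 (its z) mm, 0.28 to 0.56 kg, eight blind wells of 14 mm in its top; stands upright on the worktop. Origin: centre of its underside; z up, y along its length. Either end may go to the short fence. It can be gripped across its 45 mm width, from above.
- fixture: Corner fixture, bolted down (does not move): aluminium base plate 130 (its x) x 160 (its y) x 10 mm thick with two blue fences on top; plate and fences are smooth (friction about 0.3) and rigid. Origin: centre of the plate's underside, on the worktop; z up. The space toward its -x and -y is open.
- long_fence: Blue bar on the fixture, part of it: 12 (x) x 132 (y) x 18 mm high above the base plate. It runs along the fixture's y on its +x side; its working face looks to the fixture's -x, 50 mm from the fixture's origin. Origin: centre of the bar's underside. Fingers that grip the upper half of the block pass over it.
- short_fence: Blue bar on the fixture, part of it: 100 (x) x 12 (y) x 18 mm high above the base plate. It runs along the fixture's x on its +y side; its working face looks to the fixture's -y, 65 mm from the fixture's origin. Origin: centre of the bar's underside.
- corner (a point): The inner corner of the fixture, where the planes of the two working faces meet on the top of the base plate (10 mm above the worktop); axes as the fixture's. The bars themselves end 8 mm before it, so the corner is relieved. Seated, the block's origin lies 22.5 mm toward -x and 45 mm toward -y from here.
- petri_dish: Bystander: round white petri dish, 61 mm wide, 13 mm high, loose. Origin: centre of its underside.
- vial_1: Bystander: small brown vial with white cap, 22 mm wide, 47 mm high, loose. Origin: centre of its underside.
- timer: Bystander: white bench timer, 66 x 66 x 19 mm, loose. Origin: centre of its underside.
- white_cup: Bystander: specimen cup with white lid, 63 mm wide, 81 mm high, loose. Origin: centre of its underside.
- marker_2: Bystander: marker pen with red cap lying down, 118 mm long, 13 mm thick, loose. Origin: centre of its underside.
- tape_1: Bystander: roll of beige tape lying flat, 96 mm wide, 25 mm high, loose. Origin: centre of its underside.
Not all that is in view belongs to the job. Of the things that look like the fixture, the larger one is meant.

How it is judged:
On the way:
1. the block is lifted clear of the worktop (underside more than 25 mm up) (height (world z) of heater_block above 0.025 m), for 0.2 s.
At the end, for the whole second after the job is handed in: The block stands on the base plate (underside within 3 mm of it, tilt under 0.05 rad), long side within 0.04 rad of the long fence, seated within 3 mm of the corner both ways, at rest, pressing each fence with more than 1 N, while the fingers still press on the block with more than 1 N (contact force between heater_block and long_fence above 1 N and contact force between heater_block and short_fence above 1 N and contact force between heater_block and the fingers above 1 N and x of heater_block in the frame of corner between -0.0255 and -0.0195 m and y of heater_block in the frame of corner between -0.048 and -0.042 m and z of heater_block in the frame of corner below 0.003 m and angle between heater_block's own z axis and vertical below 0.05 rad and angle between the y axis of heater_block and the y axis of fixture, either way round below 0.04 rad and linear speed of heater_block below 0.01 m/s); the arm keeps its last pose, push and grip.
It fails at once if another thing on the bench is pushed more than 20 mm from its place (distance of any of petri_dish, vial_1, timer, white_cup, marker_2, tape_1 from where it was at the start of the episode above 0.02 m).
It also fails if it takes over 58 s, if anything falls off the work surface, if the arm or the gripper's body presses on something with over 40 N, if the wrist force passes 120 N, or if a joint passes its speed limit or range.

## Robot

A 6-joint arm with a two-finger parallel gripper is mounted at the origin on a cart in front of the work surface, level with it; the furniture and walls round the work are solid. World frame = base frame: x ahead of the robot, y to its left, z up, the work surface at z = 0. Lengths are in m, angles in rad, forces in N, time in s.
With the tool pointing down it reaches from about 0.25 to 0.775 m from the base axis. Payload 4 kg.
Tool frame: the origin (TCP) lies on the centre line of the jaws, within the pads' length; the fingertips stand 8 mm ahead of it and the grasp point (between the pads) lies 11 mm behind it; z points along the fingers, y is the line along which they close (so a half turn about z gives the same grasp; the last joint's range is limited). The gripper opens to 94 mm and grips with 3 to 60 N. Pads are 16 mm wide; open, the fingers measure 119 mm over their backs; the gripper's body (75 mm by 177 mm) begins 78 mm behind the grasp point.
Start: joints at [-1.228, 0.087, 1.371, -0, 1.684, -0.103], TCP at [0.237, -0.496, 0.214] pointing down, gripper open.
Joint ranges: [-3.1, 3.1], [-0.76, 2.03], [0.27, 2.55], [-1.08, 4.22], [0.17, 2.65], [-2.57, 2.57]. Speed limits (rad/s): [2.79, 2.79, 3.14, 3.14, 3.14, 3.14].

## Interface

Orientations are given as a unit quaternion [x, y, z, w].
In Python, from rig import arm, optics, nets gives the robot as it stands.
- The arm moves only by the shell command python3 -m inch 'ROWS' [FORCE]. ROWS is a JSON object of lists of equal length, an entry for each row: "offset": the shift along the tool's x, y, z in units of 0.03 m (1.0 is 0.03 m), a list of three; "rot": the turn, a rotation vector about the tool's x, y, z in units of 0.08 rad (1.0 is 0.08 rad), a list of three; "jaw": the opening, from 0 (shut) to 1 (fully open). In form: {"offset": [[tx, ty, tz], ...], "rot": [[wx, wy, wz], ...], "jaw": [jaw, ...]}. A call has 1 to 12 rows; each row shifts and turns the commanded pose from where the row before left it, along the tool's axes as they then stand; what a row does not reach is not made up. A row lasts 1/10 s, in which the tool goes at most 50 mm and 8.59 degrees, less where a joint would pass 70% of its speed; a pose out of reach is approached as far as the arm can. A call with a number of a shift or a turn outside -1 to 1 is refused whole. A call with a gripper value outside its range is refused whole. The fingers move at their own pace and stop on an object; FORCE is the grip in N (left out, the last holds). Time passes only in rows, so rows that do not move let the fingers close. It gives the time, the measured TCP pose, the force, the opening and the grip force at its end, in the units of the state.
- arm.read_state(): the state, without advancing time (a new reading comes with each control period).
- optics.snapshot(name): name is "scene" or "side" or "wrist"; returns a dict with "img" (480x640x3 uint8, red, green, blue), "depth" (480x640 float32, m along the optical axis (not along the pixel's ray), 0 where there is no reading), "camera_matrix" (3x3 intrinsics, pixels), "dist_coeffs" ([k1, k2, p1, p2, k3] as OpenCV has them; the pictures are not rectified), "R" (3x3) and "t" (3): a world point X has camera coordinates R X + t. Camera axes: x right, y down, z forward; pixel columns grow to the right and rows downward; lengths in m; the calibration is good to about 2 mm. A picture is of the moment at which its call begins.
- arm.hand_in(): hands the job in; it is judged then, once.
Trained networks look in a picture, given as the dict that the camera call returned (one of the last four; its "shot" number tells which), for a name from the list of things; names that differ only in an ending like _2 or _b are one class to them, and where a whole thing is asked for, a point or a joint stands for the part that bears it (a point fixed in the world has none). Each returns a list of dicts, best first, with "score" (0 to 1); they miss things now and then, are a little off and sometimes report something else, mostly with a low value. They report only what shows in the picture. A call takes as long as a camera call. They do not tell look-alikes from the thing itself.
- nets.find_in(name, picture): "location" ([x, y, z] in m, in world coordinates, good to about 4 mm: the middle of the surface that is visible of it).
- nets.outline_of(name, picture): "region" (480x640 bool, what is visible of it).
The state is a dict: "clock": time; "joints": joint angles; "dq": joint speeds; "effort": joint torques, N m; "tool_pos": TCP position; "eef_rot": TCP orientation; "contact_force": force on the tool from outside, world axes, zero at the start; "wrist_torque": the same for the moment, N m; "gripper_width": opening from 0.0 (shut) to 1.0 (fully open); "grasp_force": force on a finger pad.
Only numpy, scipy, OpenCV 4.12 (cv2) and the standard library are available. Lean on these libraries where they do the work, as an engineer would, in place of code of your own. Each camera call takes 0.05 s, during which the arm holds its last target. There are 200 camera calls.

## Working session

There is one attempt and no reset: what is moved stays moved. The work goes in short steps, Python scripts to look and compute and a shell command to move; the robot and the scene stay as the last step left them, time stands still between calls to the robot, and variables do not carry over. Pictures are saved under pics/ and viewed, at most 10 in all, crops included, and the job is handed in when it is done.

```bash
ls; mkdir -p pics
cat > h.py <<'E'
import numpy as np, cv2
from rig import arm, optics, nets
from scipy.spatial.transform import Rotation as Rn
def save(p,f): cv2.imwrite(f, cv2.cvtColor(p,cv2.COLOR_RGB2BGR))
def cloud(s,mask):
    v,u=np.nonzero(mask&(s['depth']>0)); d=s['depth'][v,u]
    n=cv2.undistortPoints(np.c_[u,v].astype(np.float64)[:,None],np.array(s['camera_matrix']),np.array(s['dist_coeffs']))[:,0]
    return (np.c_[n*d[:,None],d]-np.array(s['t']))@np.array(s['R']), u, v
def pix(s,X):
    return cv2.projectPoints(np.atleast_2d(np.float64(X)),cv2.Rodrigues(np.array(s['R']))[0],np.array(s['t']),np.array(s['camera_matrix']),np.array(s['dist_coeffs']))[0][:,0]
E
python3 - <<'E'
from h import *
st=arm.read_state(); print(st)
for c in ['scene','side']:
    s=optics.snapshot(c); save(s['img'],f'pics/{c}.png')
    print(c,'campos',-np.array(s['R']).T@s['t'])
    for n in ['heater_block','fixture','long_fence','short_fence','petri_dish','vial_1','timer','white_cup','marker_2','tape_1']:
        for r in nets.find_in(n,s)[:3]: print(n,round(r['score'],2),np.round(r['location'],3),pix(s,r['location']).round().tolist())
E
```

```text
pics
{'clock': 0.0, 'joints': array([-1.22807687e+00,  8.79611060e-02,  1.37224654e+00, -3.81208795e-06,
        1.68359367e+00, -1.03046180e-01]), 'dq': array([ 1.54888509e-03, -6.74495478e-04, -1.25142349e-03, -3.76275130e-04,
       -9.18794971e-05,  7.85573636e-04]), 'effort': array([-5.49825781e-04, -3.40184426e+01, -3.02429044e+01,  7.16099236e-02,
        3.29811824e-02, -1.66924933e-04]), 'tool_pos': array([ 0.23697419, -0.4957425 ,  0.21230474]), 'eef_rot': array([ 9.75263731e-01,  2.21041704e-01, -1.33903655e-04, -1.09618682e-03]), 'contact_force': array([-0.17301488,  0.08233557, -1.47241023]), 'wrist_torque': array([0.01332626, 0.04260765, 0.00555701]), 'grasp_force': 0.0, 'gripper_width': 1.0056356181733086}
scene campos [0.04195722 0.54144923 0.98408154]
heater_block 0.87 [0.456 0.235 0.048] [[293.0, 316.0]]
fixture 0.64 [ 0.512 -0.235  0.012] [[407.0, 203.0]]
fixture 0.62 [0.462 0.078 0.007] [[340.0, 283.0]]
long_fence 0.73 [ 0.565 -0.218  0.029] [[389.0, 192.0]]
long_fence 0.72 [0.498 0.09  0.022] [[326.0, 273.0]]
long_fence 0.5 [ 0.506 -0.232  0.008] [[408.0, 206.0]]
[... 570 characters left out ...]
260.0, 205.0]]
fixture 0.92 [ 0.511 -0.248  0.009] [[315.0, 319.0]]
fixture 0.55 [0.46  0.071 0.008] [[268.0, 242.0]]
long_fence 0.59 [0.5   0.085 0.021] [[281.0, 233.0]]
short_fence 0.7 [ 0.469 -0.188  0.023] [[291.0, 300.0]]
short_fence 0.53 [0.432 0.108 0.015] [[256.0, 234.0]]
petri_dish 0.82 [ 0.589 -0.018  0.015] [[323.0, 252.0]]
petri_dish 0.45 [ 0.66  -0.196  0.011] [[371.0, 292.0]]
vial_1 0.55 [0.667 0.013 0.025] [[348.0, 238.0]]
timer 0.74 [ 0.568 -0.234  0.028] [[338.0, 304.0]]
timer 0.5 [0.521 0.42  0.02 ] [[268.0, 175.0]]
white_cup 0.92 [ 0.504 -0.447  0.08 ] [[337.0, 364.0]]
marker_2 0.77 [ 0.663 -0.193  0.012] [[371.0, 291.0]]
tape_1 0.56 [ 0.696 -0.36   0.022] [[411.0, 335.0]]
```

View pics/scene.png

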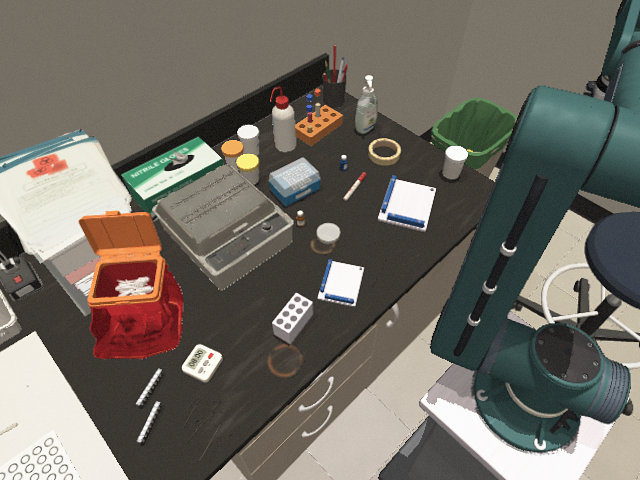

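Run:
```python
from h import *
for c in ['side','scene']:
    s=optics.snapshot(c)
    # blue bars by colour & height
    hsv=cv2.cvtColor(s['img'],cv2.COLOR_RGB2HSV)
    blue=(hsv[...,0]>95)&(hsv[...,0]<130)&(hsv[...,1]>110)&(hsv[...,2]>40)
    n,lab,stt,cen=cv2.connectedComponentsWithStats(blue.astype(np.uint8))
    for i in range(1,n):
        if stt[i,4]<60: continue
        P,u,v=cloud(s,lab==i); P=P[P[:,2]>0.02]
        if len(P)<20: continue
        r=cv2.minAreaRect((P[:,:2]*1000).astype(np.float32))
        print(c,'blue',cen[i].round(),len(P),np.median(P[:,2]).round(4),r)
    m=nets.outline_of('heater_block',s)
    for k in m[:2]:
        P,u,v=cloud(s,k['region']); z=np.percentile(P[:,2],95)
        T=P[(P[:,2]>0.049)&(P[:,2]<.062)]
        print(c,'block',k['score'],z,len(P),cv2.minAreaRect((T[:,:2]*1000).astype(np.float32)))
    if c=='scene':
        im=np.hstack([cv2.resize(s['img'][150:270,330:480],(450,360)),cv2.resize(s['img'][240:360,240:380],(350,360))[:, :350]])
    else: save(s['img'][120:440,150:470].repeat(2,0).repeat(2,1)[:600],'pics/sidecrop.png')
save(im,'pics/crop.png')
```

```text
side blue [508.   2.] 92 0.6857 ((794.0357055664062, -337.14190673828125), (36.403564453125, 18.913951873779297), 86.44751739501953)
side blue [595.  16.] 2894 0.7022 ((816.7779541015625, -508.6342468261719), (63.234375, 118.88038635253906), 53.088504791259766)
side blue [348.  56.] 153 0.1339 ((1037.5994873046875, 1247.12744140625), (125.40483093261719, 48.28107452392578), 89.2638168334961)
side blue [398. 262.] 215 0.0302 ((752.1897583007812, -106.59500122070312), (50.13726806640625, 101.91249084472656), 45.27183532714844)
side blue [499. 258.] 67 0.1211 ((936.4797973632812, -274.3016052246094), (22.91714096069336, 15.152627944946289), 12.797134399414062)
side blue [292. 300.] 217 0.0267 ((471.3605041503906, -185.63230895996094), (100.05271911621094, 15.420307159423828), 28.02726936340332)
side blue [337. 305.] 282 0.0267 ((565.8775024414062, -225.56439208984375), (15.834124565124512, 135.3579559326172), 27.865873336791992)
side block 0.69 0.05608372651209818 655 ((459.6096496582031, 224.58123779296875), (46.78850555419922, 96.96806335449219), 10.669127464294434)
scene blue [295. 193.] 169 0.0288 ((749.9771728515625, -37.18962097167969), (137.24777221679688, 64.11537170410156), 50.74598693847656)
scene blue [388. 195.] 104 0.0272 ((563.6070556640625, -211.35394287109375), (11.03030776977539, 111.98739624023438), 27.91399383544922)
scene blue [405. 220.] 132 0.0257 ((474.1891784667969, -180.1590118408203), (95.4277114868164, 13.842204093933105), 28.035120010375977)
scene block 0.67 0.05679572825622923 1256 ((462.0276184082031, 230.85171508789062), (46.6676139831543, 92.72736358642578), 12.966827392578125)
```

View crop.

The two corner fixtures in the scene picture are at (407,203) and (340,283). The first has a long fence of about 135 mm and so fits the larger one. The second is clearly smaller. The heater block is at (293,316). I'll confirm in the crop.

View pics/crop.png

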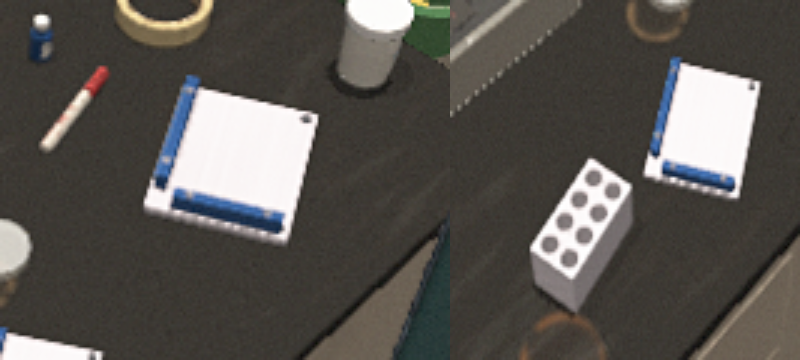

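```bash
python3 -m inch '{"offset":[[0,0,0],[0,0,0],[0,0,0],[0,0,0],[0,0,0],[0,0,0],[0,0,0],[0,0,0],[0,0,0],[0,0,0],[0,0,0],[0,0,0]],"rot":[[0,0,-1],[0,0,-1],[0,0,-1],[0,0,-1],[0,0,-1],[0,0,-1],[0,0,-1],[0,0,-1],[0,0,-1],[0,0,-1],[0,0,-1],[0,0,-1]],"jaw":[1,1,1,1,1,1,1,1,1,1,1,1]}' 30
python3 - <<'E'
from h import *
st=arm.read_state();R=Rn.from_quat(st['eef_rot'])
y=R.apply([0,1,0]);print('yaw tool y',np.degrees(np.arctan2(y[1],y[0])), R.apply([0,0,1]))
s=optics.snapshot('wrist'); C=-np.array(s['R']).T@s['t'];print('cam in tool',R.inv().apply(C-st['tool_pos']), 'optical axis',np.array(s['R'])[2])
print('to fixture',R.inv().apply(np.array([.48,-.24,.25])-st['tool_pos'])/.03)
E
```

```text
clock: 2.5
tool_pos: [0.2372, -0.4963, 0.2135]
eef_rot: [0.762, 0.648, 0.0, 0.0]
contact_force: [1.1, 0.3, 0.9]
gripper_width: 1.003
grasp_force: 0.0
yaw tool y -9.264779679807301 [ 5.75937105e-05 -6.19846531e-05 -9.99999996e-01]
cam in tool [ 0.07901498 -0.00030322 -0.17109499] optical axis [-0.0437108  -0.26747115 -0.96257392]
to fixture [ 9.73384083  6.61377659 -1.21661637]
```

The left crop (scene 407,203) is the larger fixture, with its long fence at upper left and short fence at the bottom. The right one, next to the eight-well block, is the smaller look-alike. I'm going with the fixture at (407,203).

```bash
python3 -m inch '{"offset":[[0.9,0.6,-0.1],[0.9,0.6,-0.1],[0.9,0.6,-0.1],[0.9,0.6,-0.1],[0.9,0.6,-0.1],[0.9,0.6,-0.1],[0.9,0.6,-0.1],[0.9,0.6,-0.1],[0.9,0.6,-0.1],[0.9,0.6,-0.1],[0.9,0.6,-0.1],[0,0,0]],"rot":[[0,0,0],[0,0,0],[0,0,0],[0,0,0],[0,0,0],[0,0,0],[0,0,0],[0,0,0],[0,0,0],[0,0,0],[0,0,0],[0,0,0]],"jaw":[1,1,1,1,1,1,1,1,1,1,1,1]}'
python3 -m inch '{"offset":[[0,0,0],[0,0,0],[0,0,0],[0,0,0],[0,0,0],[0,0,0],[0,0,0],[0,0,0],[0,0,0],[0,0,0],[0,0,0]],"rot":[[0,0,-1],[0,0,-1],[0,0,-1],[0,0,-1],[0,0,-1],[0,0,-1],[0,0,-1],[0,0,-1],[0,0,0],[0,0,0],[0,0,0]],"jaw":[1,1,1,1,1,1,1,1,1,1,1]}'
cat >> h.py <<'E'
def yaw(st):
    y=Rn.from_quat(st['eef_rot']).apply([0,1,0]); return np.degrees(np.arctan2(y[1],y[0]))
E
python3 - <<'E'
from h import *
st=arm.read_state();R=Rn.from_quat(st['eef_rot']);print(yaw(st))
s=optics.snapshot('wrist'); save(s['img'],'pics/w1.png')
hsv=cv2.cvtColor(s['img'],cv2.COLOR_RGB2HSV)
blue=(hsv[...,0]>95)&(hsv[...,0]<130)&(hsv[...,1]>110)&(hsv[...,2]>40)
n,lab,stt,cen=cv2.connectedComponentsWithStats(blue.astype(np.uint8))
for i in range(1,n):
    if stt[i,4]<200: continue
    P,u,v=cloud(s,lab==i); print(cen[i].round(),stt[i],np.percentile(P[:,2],[5,50,95]).round(4)); P=P[(P[:,2]>0.025)&(P[:,2]<.031)]
    if len(P)<20: continue
    print(cv2.minAreaRect((P[:,:2]*1000).astype(np.float32)))
E
```

```text
clock: 3.75
tool_pos: [0.4833, -0.2332, 0.2469]
eef_rot: [0.762, 0.648, 0.001, 0.0]
contact_force: [-0.7, -0.4, 0.3]
gripper_width: 0.999
grasp_force: 0.0
clock: 4.85
tool_pos: [0.481, -0.2361, 0.2465]
eef_rot: [0.522, 0.853, -0.0, -0.0]
contact_force: [-0.9, -0.1, 0.6]
gripper_width: 1.002
grasp_force: 0.0
27.10718795468971
[595. 180.] [ 554  128   86  122 1960] [0.0029 0.0238 0.0395]
((742.3157958984375, -72.51522827148438), (58.83323287963867, 136.0734100341797), 23.149829864501953)
[339. 165.] [310 161  60  10 527] [0.0264 0.0276 0.0289]
((473.32818603515625, -182.5712890625), (63.91862869262695, 9.865829467773438), 27.142139434814453)
[395. 232.] [ 388  178   16  112 1154] [-0.0002  0.0274  0.0288]
((566.8214111328125, -223.59947204589844), (12.45389461517334, 131.63758850097656), 27.79779624938965)
```

View pics/w1.png

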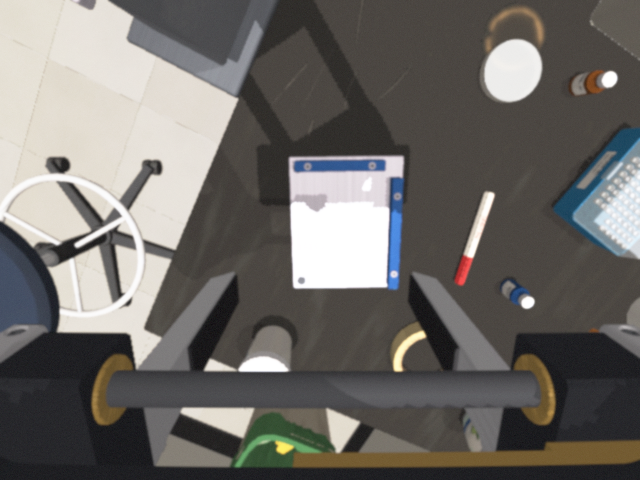

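The wrist view shows the fixture with its short fence at (294–385,165) and its long fence along column 395 (rows 178–288). The white cup is at (265,370). The seat works out at about (0.528,-0.211), yaw 27.9°. Next I go to the block.

```bash
python3 -m inch '{"offset":[[1,0.45,0],[1,0.45,0],[1,0.45,0],[1,0.45,0],[1,0.45,0],[1,0.45,0],[1,0.45,0],[1,0.45,0],[1,0.45,0],[1,0.45,0],[1,0.45,0],[1,0.45,0]],"rot":[[0,0,0],[0,0,0],[0,0,0],[0,0,0],[0,0,0],[0,0,0],[0,0,0],[0,0,0],[0,0,0],[0,0,0],[0,0,0],[0,0,0]],"jaw":[1,1,1,1,1,1,1,1,1,1,1,1]}'
python3 -m inch '{"offset":[[1,0.45,0],[1,0.45,0],[0,0,0],[0,0,0],[0,0,0],[0,0,0],[0,0,0],[0,0,0]],"rot":[[0,0,0],[0,0,0],[0,0,1],[0,0,1],[0,0,1],[0,0,0.2],[0,0,0],[0,0,0]],"jaw":[1,1,1,1,1,1,1,1]}'
python3 - <<'E'
from h import *
st=arm.read_state();R=Rn.from_quat(st['eef_rot']);print(yaw(st))
s=optics.snapshot('wrist'); save(s['img'],'pics/w2.png')
for r in nets.find_in('heater_block',s)[:2]: print(r['score'],r['location'])
for k in nets.outline_of('heater_block',s)[:2]:
    P,u,v=cloud(s,k['region']); T=P[(P[:,2]>0.051)&(P[:,2]<.06)]
    print(k['score'],len(P),len(T),np.median(T[:,2]),cv2.minAreaRect((T[:,:2]*1000).astype(np.float32)))
    # trimmed rect: iterate over angle
    T=T[:,:2]*1000;b=None
    for a in np.arange(0,30,.25):
        c,sn=np.cos(np.radians(a)),np.sin(np.radians(a));q=T@np.array([[c,-sn],[sn,c]])
        lo,hi=np.percentile(q,.7,0),np.percentile(q,99.3,0);A=np.prod(hi-lo)
        if b is None or A<b[0]: b=(A,a,hi-lo,np.array([[c,-sn],[sn,c]])@((lo+hi)/2))
    print(b)
E
```

```text
clock: 6.1
tool_pos: [0.4604, 0.1597, 0.2466]
eef_rot: [0.521, 0.853, 0.0, 0.0]
contact_force: [0.4, -0.9, 0.6]
gripper_width: 0.996
grasp_force: 0.0
clock: 6.9
tool_pos: [0.4573, 0.224, 0.2465]
eef_rot: [0.625, 0.78, -0.0, 0.0]
contact_force: [-0.5, -0.6, -0.3]
gripper_width: 0.999
grasp_force: 0.0
12.584629619964788
0.76 [0.4569, 0.2358, 0.0535]
0.69 3749 2312 0.05446982667518797 ((461.4809875488281, 229.13082885742188), (45.073822021484375, 89.167724609375), 12.73804759979248)
(np.float64(3947.104381891584), np.float64(12.75), array([44.50772583, 88.68357814]), array([461.51269101, 229.29051753]))
```

View pics/w2.png

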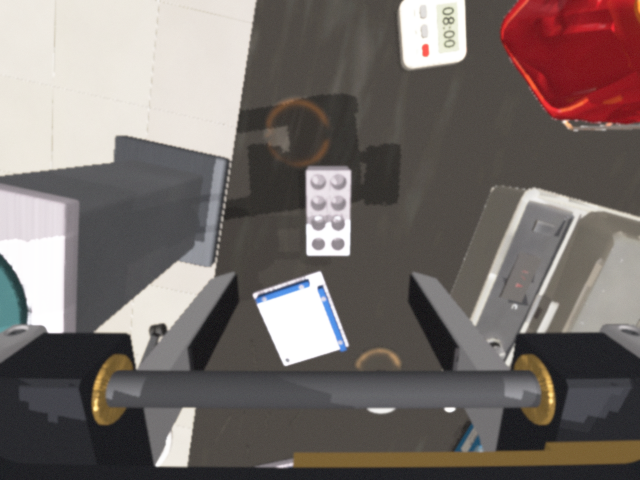

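The view shows the block at (328,211), centred between the fingers and parallel to them. The small fixture at (300,318) is clear of the fingers. I'll align and go down to TCP z 0.034.

```bash
python3 -m inch '{"offset":[[0.14,0.17,0.8],[0,0,0.9],[0,0,0.9],[0,0,0.9],[0,0,0.9],[0,0,0.8],[0,0,0.7],[0,0,0.6],[0,0,0.4],[0,0,0.2],[0,0,0],[0,0,0]],"rot":[[0,0,0],[0,0,0],[0,0,0],[0,0,0],[0,0,0],[0,0,0],[0,0,0],[0,0,0],[0,0,0],[0,0,0],[0,0,0],[0,0,0]],"jaw":[1,1,1,1,1,1,1,1,1,1,1,1]}'
python3 -m inch '{"offset":[[0,0,0],[0,0,0],[0,0,0],[0,0,0],[0,0,0],[0,0,0],[0,0,0],[0,0,0],[0,0,0],[0,0,0]],"rot":[[0,0,0],[0,0,0],[0,0,0],[0,0,0],[0,0,0],[0,0,0],[0,0,0],[0,0,0],[0,0,0],[0,0,0]],"jaw":[0.3,0.3,0.3,0.3,0.3,0.3,0.3,0.3,0.3,0.3]}' 30
```

```text
clock: 8.25
tool_pos: [0.462, 0.2296, 0.0343]
eef_rot: [0.626, 0.78, 0.001, 0.0]
contact_force: [0.7, 0.2, 0.5]
gripper_width: 0.999
grasp_force: 0.0
clock: 9.25
tool_pos: [0.4613, 0.2293, 0.0334]
eef_rot: [0.626, 0.78, -0.0, 0.0]
contact_force: [-0.3, 0.8, -0.2]
gripper_width: 0.479
grasp_force: 30.0
```

```bash
python3 -m inch '{"offset":[[0,0,-0.3],[0,0,-0.6],[0,0,-0.8],[0,0,-0.8],[0,0,-0.8],[0,0,-0.4],[0,0,-0.2],[0,0,0],[0,0,0],[0,0,0],[0,0,0],[0,0,0]],"rot":[[0,0,0],[0,0,0],[0,0,0],[0,0,0],[0,0,0],[0,0,0],[0,0,-0.6],[0,0,-0.9],[0,0,-0.9],[0,0,-0.6],[0,0,-0.3],[0,0,0]],"jaw":[0.3,0.3,0.3,0.3,0.3,0.3,0.3,0.3,0.3,0.3,0.3,0.3]}'
python3 -m inch '{"offset":[[-0.4,-0.15,0],[-0.7,-0.26,0],[-0.9,-0.33,0],[-0.9,-0.33,0],[-0.9,-0.33,0],[-0.9,-0.33,0],[-0.9,-0.33,0],[-0.9,-0.33,0],[-0.9,-0.33,0],[-0.9,-0.33,0],[-0.9,-0.33,0],[-0.9,-0.33,0]],"rot":[[0,0,0],[0,0,0],[0,0,0],[0,0,0],[0,0,0],[0,0,0],[0,0,0],[0,0,0],[0,0,0],[0,0,0],[0,0,0],[0,0,0]],"jaw":[0.3,0.3,0.3,0.3,0.3,0.3,0.3,0.3,0.3,0.3,0.3,0.3]}'
python3 -m inch '{"offset":[[-0.9,-0.33,0],[-0.9,-0.33,0],[-0.9,-0.33,0],[-0.7,-0.26,0],[-0.4,-0.15,0],[0,0,0],[0,0,0],[0,0,0]],"rot":[[0,0,0],[0,0,0],[0,0,0],[0,0,0],[0,0,0],[0,0,0],[0,0,0],[0,0,0]],"jaw":[0.3,0.3,0.3,0.3,0.3,0.3,0.3,0.3]}'
python3 - <<'E'
from h import *
st=arm.read_state();R=Rn.from_quat(st['eef_rot']);print(yaw(st),st['gripper_width'],st['contact_force'])
print(R.inv().apply(np.array([.5218,-.2315,.055])-st['tool_pos'])/.03)
s=optics.snapshot('wrist'); save(s['img'],'pics/w3.png')
E
```

```text
clock: 10.45
tool_pos: [0.4608, 0.2291, 0.1496]
eef_rot: [0.518, 0.856, -0.001, -0.001]
contact_force: [-0.4, -0.1, -4.4]
gripper_width: 0.475
grasp_force: 30.0
clock: 11.65
tool_pos: [0.503, -0.0928, 0.1504]
eef_rot: [0.518, 0.855, -0.0, 0.0]
contact_force: [0.8, 0.6, -4.2]
gripper_width: 0.477
grasp_force: 30.0
clock: 12.45
tool_pos: [0.5191, -0.2101, 0.1505]
eef_rot: [0.517, 0.856, 0.0, -0.0]
contact_force: [0.3, 0.2, -4.4]
gripper_width: 0.476
grasp_force: 30.0
27.733322940975096 0.4763808069602699 [ 0.3100159   0.21575936 -4.37788445]
[-0.67684547 -0.25173572  3.18119179]
```

View pics/w3.png

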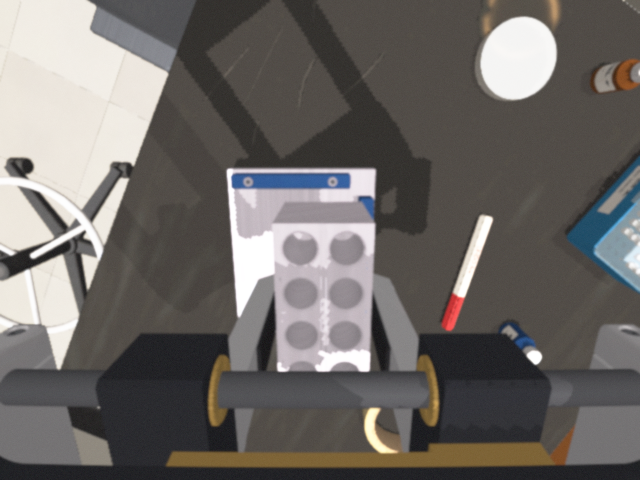

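The block (325,285) is held square, parallel to the fences, with the short fence at (290,181) and part of the long fence at (366,208). I'll lower it to just above the plate, 15 mm short of each fence.

```bash
python3 -m inch '{"offset":[[-0.3,-0.1,0.2],[-0.37,-0.15,0.5],[0,0,0.7],[0,0,0.7],[0,0,0.6],[0,0,0.3],[0,0,0.2],[0,0,0.1],[0,0,0],[0,0,0]],"rot":[[0,0,0],[0,0,0],[0,0,0],[0,0,0],[0,0,0],[0,0,0],[0,0,0],[0,0,0],[0,0,0],[0,0,0]],"jaw":[0.3,0.3,0.3,0.3,0.3,0.3,0.3,0.3,0.3,0.3]}'
python3 -m inch '{"offset":[[0,0,0.05],[0,0,0.05],[0,0,0.05],[0,0,0.05],[0,0,0],[0,0,0],[0,0,0]],"rot":[[0,0,0],[0,0,0],[0,0,0],[0,0,0],[0,0,0],[0,0,0],[0,0,0]],"jaw":[0.3,0.3,0.3,0.3,0.3,0.3,0.3]}'
```

```text
clock: 13.5
tool_pos: [0.5225, -0.2329, 0.0525]
eef_rot: [0.517, 0.856, -0.0, 0.001]
contact_force: [0.4, -0.4, -4.9]
gripper_width: 0.478
grasp_force: 30.0
clock: 14.2
tool_pos: [0.5219, -0.2325, 0.0455]
eef_rot: [0.517, 0.856, -0.0, 0.0]
contact_force: [-0.1, 0.8, -4.8]
gripper_width: 0.477
grasp_force: 30.0
```

```bash
for i in 1 ; do python3 -m inch '{"offset":[[0,0,0.03],[0,0,0.02],[0,0,0],[0,0,0],[0,0,0]],"rot":[[0,0,0],[0,0,0],[0,0,0],[0,0,0],[0,0,0]],"jaw":[0.3,0.3,0.3,0.3,0.3]}'; done
python3 -m inch '{"offset":[[0,0,0.03],[0,0,0],[0,0,0],[0,0,0]],"rot":[[0,0,0],[0,0,0],[0,0,0],[0,0,0]],"jaw":[0.3,0.3,0.3,0.3]}'
```

```text
clock: 14.7
tool_pos: [0.5219, -0.2325, 0.044]
eef_rot: [0.517, 0.856, -0.0, 0.0]
contact_force: [0.4, 0.3, -4.7]
gripper_width: 0.478
grasp_force: 30.0
clock: 15.1
tool_pos: [0.5222, -0.2326, 0.0435]
eef_rot: [0.517, 0.856, -0.0, 0.0]
contact_force: [-0.2, 0.2, -2.3]
gripper_width: 0.474
grasp_force: 30.0
```

```bash
python3 -m inch '{"offset":[[0,0,0.03],[0.1,0.1,0],[0.1,0.1,0],[0.1,0.1,0],[0.1,0.07,0],[0.03,0,0],[0,0,0],[0,0,0]],"rot":[[0,0,0],[0,0,0],[0,0,0],[0,0,0],[0,0,0],[0,0,0],[0,0,0],[0,0,0]],"jaw":[0.3,0.3,0.3,0.3,0.3,0.3,0.3,0.3]}'
python3 -m inch '{"offset":[[0.04,0,0],[0.04,0,0],[0.02,0,0],[0.02,0,0],[0,0,0],[0,0,0]],"rot":[[0,0,0],[0,0,0],[0,0,0],[0,0,0],[0,0,0],[0,0,0]],"jaw":[0.3,0.3,0.3,0.3,0.3,0.3]}'
cat > f.py <<'E'
from h import *
st=arm.read_state();a=np.radians(27.9);X=np.array([np.cos(a),np.sin(a)]);Y=np.array([-X[1],X[0]])
d=st['tool_pos'][:2]-[.5281,-.2112];f=st['contact_force']
print('fx err mm',d@X*1e3,d@Y*1e3,'F fx,fy,z',f[:2]@X,f[:2]@Y,f[2],'yaw',yaw(st),'T',st['wrist_torque'])
E
python3 f.py
```

```text
clock: 15.9
tool_pos: [0.5273, -0.2162, 0.0435]
eef_rot: [0.517, 0.856, 0.0, 0.002]
contact_force: [0.6, -3.9, 5.8]
gripper_width: 0.476
grasp_force: 30.0
clock: 16.5
tool_pos: [0.5258, -0.2132, 0.0435]
eef_rot: [0.517, 0.856, 0.0, 0.002]
contact_force: [1.7, -3.3, 5.7]
gripper_width: 0.477
grasp_force: 30.0
fx err mm -2.9181205357900297 -0.6872662351171912 F fx,fy,z 0.004135902379734231 -3.712541349840996 5.654283862020854 yaw 27.681015867842913 T [-0.53707274 -0.31657935  0.05469349]
```

```bash
python3 -m inch '{"offset":[[0.03,0,0],[0.02,0,0],[0,0,0],[0,0,0]],"rot":[[0,0,0],[0,0,0],[0,0,0],[0,0,0]],"jaw":[0.3,0.3,0.3,0.3]}'; python3 f.py
python3 -m inch '{"offset":[[0,0.04,0],[0,0.03,0],[0,0.02,0],[0,0,0],[0,0,0]],"rot":[[0,0,0],[0,0,0],[0,0,0],[0,0,0],[0,0,0]],"jaw":[0.3,0.3,0.3,0.3,0.3]}'; python3 f.py
```

```text
clock: 16.9
tool_pos: [0.5253, -0.2121, 0.0435]
eef_rot: [0.517, 0.856, 0.0, 0.003]
contact_force: [3.2, -3.8, 4.7]
gripper_width: 0.476
grasp_force: 30.0
fx err mm -2.8937081584892574 0.5318096018337739 F fx,fy,z 0.9966458391356555 -4.858006501256564 4.726340491357403 yaw 27.6809625364217 T [-0.66683812 -0.38330314  0.05050624]
clock: 17.4
tool_pos: [0.5255, -0.212, 0.0435]
eef_rot: [0.517, 0.856, -0.002, 0.001]
contact_force: [-1.5, -6.5, 6.4]
gripper_width: 0.479
grasp_force: 30.0
fx err mm -2.6299476322307784 0.5042957146506426 F fx,fy,z -4.360607852190668 -5.016082041520369 6.444814664812789 yaw 27.670957736643484 T [-1.02548325  0.5380834   0.1483824 ]
```

```bash
python3 -m inch '{"offset":[[0,0.03,0],[0,0.03,0],[0,0,0],[0,0,0]],"rot":[[0,0,0],[0,0,0],[0,0,0],[0,0,0]],"jaw":[0.3,0.3,0.3,0.3]}'; python3 f.py
python3 -m inch '{"offset":[[0.03,0,0],[0.03,0,0],[0,0,0],[0,0,0]],"rot":[[0,0,0],[0,0,0],[0,0,0],[0,0,0]],"jaw":[0.3,0.3,0.3,0.3]}'; python3 f.py
python3 - <<'E'
from h import *
s=optics.snapshot('scene'); save(cv2.resize(s['img'][140:260,330:490],(800,600),interpolation=cv2.INTER_CUBIC),'pics/s4.png')
E
```

```text
clock: 17.8
tool_pos: [0.5266, -0.2114, 0.0435]
eef_rot: [0.518, 0.856, -0.002, 0.001]
contact_force: [-3.6, -7.9, 9.5]
gripper_width: 0.476
grasp_force: 30.0
fx err mm -1.4311354773079035 0.484881974372633 F fx,fy,z -6.921889154888597 -5.303747188929154 9.538165298285838 yaw 27.66881913245643 T [-1.15610698  0.81336938  0.16157469]
clock: 18.2
tool_pos: [0.5266, -0.2113, 0.0436]
eef_rot: [0.517, 0.856, -0.003, 0.002]
contact_force: [-1.7, -9.3, 6.8]
gripper_width: 0.479
grasp_force: 30.0
fx err mm -1.3300548559449552 0.6451477029765104 F fx,fy,z -5.876501955003046 -7.448989526382123 6.8009828693709204 yaw 27.67064338040981 T [-1.72016069  0.49426585  0.26240275]
```

View pics/s4.png

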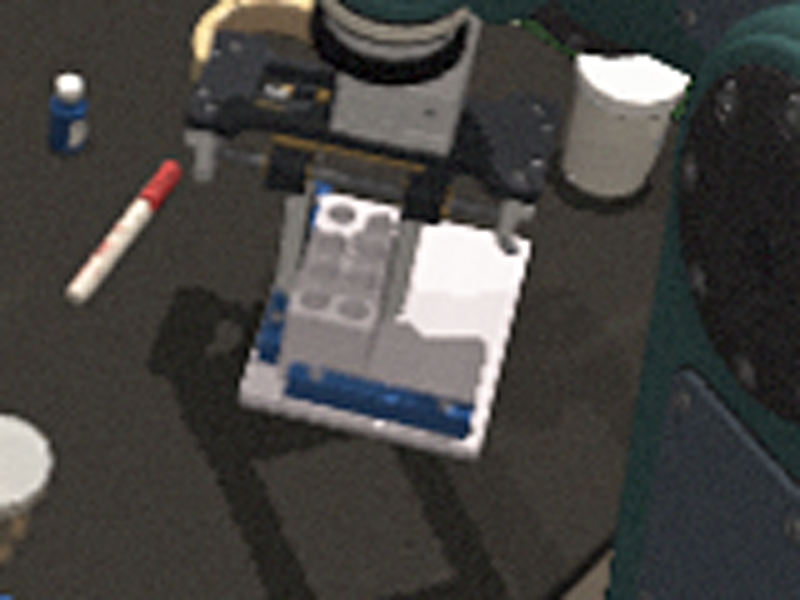

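The picture shows the block near the corner, its end at the short fence (380,395) and its long side at or close to the long fence (270,330). The x force still moves it, so I'll keep pushing x.

```bash
python3 -m inch '{"offset":[[0,0.03,0],[0,0.03,0],[0,0,0],[0,0,0]],"rot":[[0,0,0],[0,0,0],[0,0,0],[0,0,0]],"jaw":[0.3,0.3,0.3,0.3]}'; python3 f.py
python3 -m inch '{"offset":[[0,0.03,0],[0,0.03,0],[0,0,0],[0,0,0]],"rot":[[0,0,0],[0,0,0],[0,0,0],[0,0,0]],"jaw":[0.3,0.3,0.3,0.3]}'; python3 f.py
python3 -m inch '{"offset":[[0,0.03,0],[0,0.03,0],[0,0,0],[0,0,0]],"rot":[[0,0,0],[0,0,0],[0,0,0],[0,0,0]],"jaw":[0.3,0.3,0.3,0.3]}'; python3 f.py
```

```text
clock: 18.65
tool_pos: [0.5274, -0.2109, 0.0437]
eef_rot: [0.518, 0.856, -0.004, 0.002]
contact_force: [-4.3, -10.5, 7.2]
gripper_width: 0.475
grasp_force: 30.0
fx err mm -0.4156024022196427 0.605612107665746 F fx,fy,z -8.720228005516056 -7.21471784693044 7.200646523223046 yaw 27.66504703718237 T [-1.92104899  0.80833311  0.36850605]
clock: 19.05
tool_pos: [0.5286, -0.2103, 0.0436]
eef_rot: [0.518, 0.856, -0.004, 0.001]
contact_force: [-4.5, -11.1, 8.3]
gripper_width: 0.481
grasp_force: 30.0
fx err mm 0.842413934158846 0.6080929413656828 F fx,fy,z -9.209364131973988 -7.716801102495722 8.297691752406704 yaw 27.65768232049517 T [-2.03481075  0.95410401  0.29014784]
clock: 19.45
tool_pos: [0.5286, -0.2102, 0.0437]
eef_rot: [0.518, 0.856, -0.006, 0.0]
contact_force: [-8.7, -12.6, 10.6]
gripper_width: 0.476
grasp_force: 30.0
fx err mm 0.9456135691261831 0.6514529243259414 F fx,fy,z -13.52761922649888 -7.058272636365797 10.625811302601363 yaw 27.63802889612327 T [-2.2920657   1.61988766  0.25560679]
```

```bash
python3 -m inch '{"offset":[[0.04,0,0],[0.04,0,0],[0.04,0.02,0],[0,0,0],[0,0,0],[0,0,0]],"rot":[[0,0,0],[0,0,0],[0,0,0],[0,0,0],[0,0,0],[0,0,0]],"jaw":[0.3,0.3,0.3,0.3,0.3,0.3]}'; python3 f.py
python3 - <<'E'
from h import *
for c in ['scene','side']:
    s=optics.snapshot(c)
    m=nets.outline_of('heater_block',s)
    if m:
        P,u,v=cloud(s,m[0]['region']); T=P[(P[:,2]>0.055)&(P[:,2]<.072)]
        print(c,len(T),np.median(T[:,2]),np.linalg.lstsq(np.c_[T[:,:2]-T[:,:2].mean(0),np.ones(len(T))],T[:,2],rcond=None)[0],cv2.minAreaRect((T[:,:2]*1000).astype(np.float32)))
    if c=='side': save(cv2.resize(s['img'][240:390,230:430],(800,600),interpolation=cv2.INTER_CUBIC),'pics/s5.png')
s=optics.snapshot('wrist'); save(s['img'],'pics/w5.png')
E
```

```text
clock: 20.05
tool_pos: [0.5286, -0.21, 0.044]
eef_rot: [0.518, 0.855, -0.008, 0.003]
contact_force: [-5.8, -20.3, 6.0]
gripper_width: 0.477
grasp_force: 30.0
fx err mm 1.0232863874286136 0.8556203950376089 F fx,fy,z -14.609057536047125 -15.207994107241653 5.992014762449065 yaw 27.608671735556168 T [-3.65287243  1.27517169  0.30328552]
scene 0 nan [0. 0. 0.] ((0.0, 0.0), (0.0, 0.0), 0.0)
side 463 0.06359303936206566 [0.0120676  0.00794168 0.06279645] ((530.1231689453125, -213.03530883789062), (53.64828872680664, 90.80493927001953), 26.10262680053711)
  return _methods._mean(a, axis=axis, dtype=dtype,
  ret = ret.dtype.type(ret / rcount)
<stdin>:7: RuntimeWarning: Mean of empty slice.
  ret = um.true_divide(
```

View pics/w5.png

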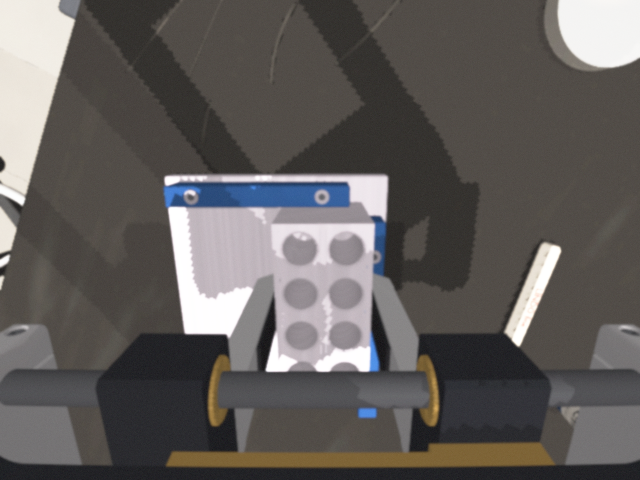

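View pics/s5.png

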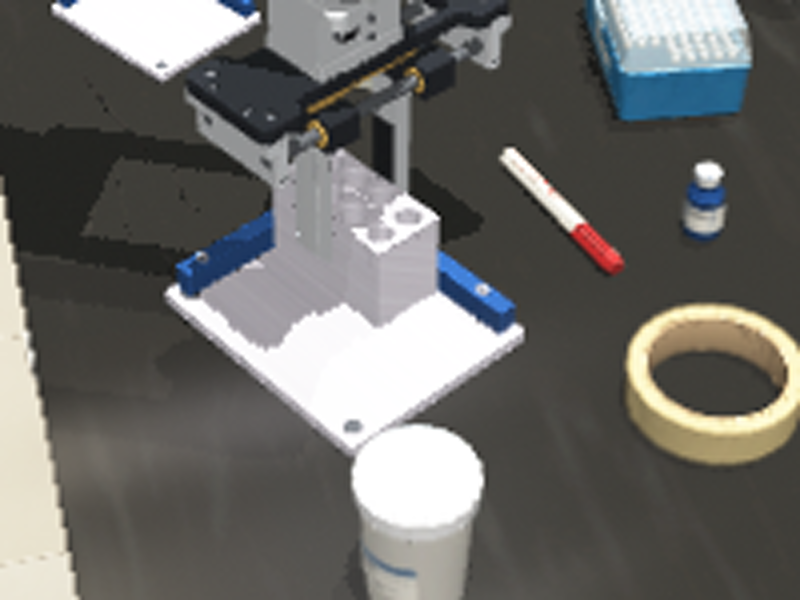

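Both pushes now meet hard stops: the block end is at the short fence (320,205) and the side at the long fence (375,260). The other things are in place. I'll ease the y push slightly and add a little down force to keep it flat.

```bash
python3 -m inch '{"offset":[[-0.03,0,0.03],[-0.03,0,0.03],[0,0,0],[0,0,0],[0,0,0],[0,0,0],[0,0,0],[0,0,0]],"rot":[[0,0,0],[0,0,0],[0,0,0],[0,0,0],[0,0,0],[0,0,0],[0,0,0],[0,0,0]],"jaw":[0.3,0.3,0.3,0.3,0.3,0.3,0.3,0.3]}'; python3 f.py; python3 -c "
from h import *
print(Rn.from_quat(arm.read_state()['eef_rot']).apply([0,0,1]))"
```

```text
clock: 21.1
tool_pos: [0.5287, -0.2102, 0.0437]
eef_rot: [0.518, 0.855, -0.007, 0.002]
contact_force: [-10.0, -16.1, 14.9]
gripper_width: 0.48
grasp_force: 30.0
fx err mm 0.9793516697415429 0.5750229159114233 F fx,fy,z -16.382742324591874 -9.560983636404433 14.87035931178549 yaw 27.610764044945636 T [-2.67243531  2.10718039  0.26482213]
[-0.00390041 -0.01349314 -0.99990136]
```

```bash
python3 -m inch '{"offset":[[0.03,0,0],[0.03,0,0],[0.02,0,0],[0,0,0],[0,0,0],[0,0,0],[0,0,0],[0,0,0],[0,0,0],[0,0,0]],"rot":[[0,0,0],[0,0,0],[0,0,0],[0,0,0],[0,0,0],[0,0,0],[0,0,0],[0,0,0],[0,0,0],[0,0,0]],"jaw":[0.3,0.3,0.3,0.3,0.3,0.3,0.3,0.3,0.3,0.3]}'; python3 f.py; python3 -c "
from h import *
print(Rn.from_quat(arm.read_state()['eef_rot']).apply([0,0,1]))"
```

```text
clock: 22.1
tool_pos: [0.5286, -0.21, 0.0437]
eef_rot: [0.518, 0.855, -0.008, 0.004]
contact_force: [-6.9, -19.3, 12.1]
gripper_width: 0.476
grasp_force: 30.0
fx err mm 1.010695878369686 0.7683804633909107 F fx,fy,z -15.109270025312432 -13.817601221779624 12.072662031481963 yaw 27.582717755407582 T [-3.46275784  1.71496118  0.14274089]
[-0.00129202 -0.01741882 -0.99984745]
```

```bash
python3 -c "
from rig import arm
print(arm.hand_in())"
```

```text
the job is handed in; nothing more can be done
None
```

I handed the job in with the block seated in the corner of the larger fixture, still gripped at 30 N. It is pushed toward the long fence with about 15 N and the short fence with about 14 N, as read at the wrist. The tool tilt is about 0.017 rad, and no other items looked moved in the last pictures. No verdict was returned.

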